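# Stack freshly lacquered slabs on the drying rack with spacers and a weight

## Robot

A 6-joint arm with a two-finger parallel gripper is mounted at the origin on the work surface. World frame = base frame: x ahead of the robot, y to its left, z up, the work surface at z = 0. Lengths are in m, angles in rad, forces in N, time in s.
With the tool pointing down it reaches from about 0.35 to 0.975 m from the base axis. Payload 4.9 kg.
Tool frame: the origin (TCP) lies between the finger pads; the fingertips stand 22 mm ahead of it and the grasp point (between the pads) lies 3 mm ahead of it; z points along the fingers, y is the direction in which the jaws open and shut (so a half turn about z gives the same grasp; the last joint's range is limited). The gripper opens to 85 mm and grips with 20 to 120 N. Pads are 22 mm wide; open, the fingers measure 114 mm over their backs; the gripper's body (76 mm by 85 mm) begins 54 mm behind the grasp point. The pads swing forward as they close: fully open they stand 13 mm farther back than shut.
Start: joints at [1.012, 0.053, 1.613, -0, 1.476, -0.119], TCP at [0.266, 0.566, 0.253] pointing down, gripper open.
Joint ranges: [-3.01, 3.01], [-1.01, 2.22], [0.06, 2.58], [-1.02, 4.17], [0.09, 2.62], [-3.14, 3.14]. Speed limits (rad/s): [2.57, 2.57, 3.14, 3.14, 3.14, 3.14].

## Interface

Orientations are given as [roll, pitch, yaw] about the fixed x, y, z axes, in that order (R = Rz(yaw) Ry(pitch) Rx(roll)).
In Python, from bench import status, optics, bot, spotter gives the robot as it stands.
- The arm moves only by the tool send_rows, never from a script. Its argument "targets" is a list of rows, each a list of 3 entries, a list of its own where there are three numbers: the finger opening in mm, from 0 to 85.4, then the shift along the tool's x, y, z in mm, then the turn about the tool's z in degrees. In form: [[fingers, [x, y, z], spin], ...]. A call has 1 to 20 rows; each row is the pose to reach, as a shift and turn from the pose commanded when the call began, along the tool's axes at that moment; what a row does not reach only later rows make up. A row lasts 1/8 s, in which the tool goes at most 62.5 mm and 10.7 degrees, less where a joint would pass 70% of its speed; a pose out of reach is approached as far as the arm can. A call with a gripper value outside its range is refused whole. The fingers move at their own pace and stop on an object; "grip_force" is the grip in N (left out, the last holds). Time passes only in rows, so rows that repeat a pose let the fingers close. It gives the time, the measured TCP pose, the force and the opening at its end, in the units of the state.
- status.read_state(): the state, without advancing time (a new reading comes with each control period).
- optics.camera(name): name is "scene" or "top" or "wrist"; returns the picture (384x512x3 uint8, red, green, blue); there is no depth.
- optics.camera_model(name): a dict with "fovy" (degrees; the focal length in pixels is half the picture's height over the tangent of half this angle, whatever the lens; pixels are square), "cx", "cy" (the principal point, pixels), "D" ([k1, k2, p1, p2, k3] as OpenCV has them; the pictures are not rectified), "extrinsics" (4x4, takes a point from camera to world coordinates). Camera axes: x right, y down, z forward; pixel columns grow to the right and rows downward; lengths in m; the calibration is good to about 2 mm. A picture is of the moment at which its call begins: read the wrist's pose just before it. camera_model takes no time and is no camera call; for the wrist camera it gives the pose at the moment of the call.
- bot.hand_in(): hands the job in, once; it reports no verdict.
Trained networks look in the newest picture that a camera, given by its name, has taken for a name from the list of things; names that differ only in an ending like _2 or _b are one class to them, and where a whole thing is asked for, a point or a joint stands for the part that bears it (a point fixed in the world has none). Each returns a list of dicts, best first, with "conf" (0 to 1); they miss things now and then, are a little off and sometimes report something else, mostly with a low value. They report only what shows in the picture. A call takes as long as a camera call.
- spotter.regions_of(query, camera): "mask" (384x512 bool, what is visible of it) and "bbox" ([centre column, centre row, width, height] in pixels, round what is visible of it).
The state is a dict: "t": time; "joint_positions": joint angles; "qvel": joint speeds; "tau": joint torques, N m; "eef_pos": TCP position; "ee_rot": TCP orientation; "ft_force": force on the tool from outside, world axes, zero at the start; "wrist_torque": the same for the moment, N m; "opening": opening from 0.0 (shut) to 1.0 (fully open).
Only numpy, scipy, OpenCV 4.12 (cv2) and the standard library are available. Lean on these libraries where they do the work, as an engineer would, in place of code of your own. Each camera call takes 0.05 s, during which the arm holds its last target. There are 200 camera calls.

## Task

Build the drying stack on the rack: lay the long slab along the rack across its two wooden bearers, then one spacer stick on the slab directly above each bearer and parallel to it, then the short slab along the rack on the two sticks, and last stand the iron weight upright on the middle of the short slab. Centre and square everything on the rack, and do not disturb the lacquer tin, the spray gun or the sanding block.

Things in the scene. Friction and masses are not known exactly. Their poses are not given: they have to be found in the camera images.
- rack: Drying rack, fixed to the bench: dark steel base plate 200 x 120 mm, 8 mm thick, with two pale wooden bearers across it, each 20 mm wide, 110 mm long, their tops 32 mm above the bench. Origin: centre of the plate's underside, on the bench. x runs along the 200 mm length, z up; the bearers run along y and lie at x = -60 mm and x = +60 mm. The two ends are alike.
- long_slab_mid (a point): Long slab, loose, dark wood, 240 x 56 mm, 22 mm thick, lying flat on the bench, with two 26 mm round through holes on its centre line 34 mm either side of the middle (the middle itself is solid). Point: its centre, half-way up. x along its length, z up. 0.15 to 0.25 kg.
- short_slab_mid (a point): Short slab, loose, dark wood, 170 x 56 mm, 22 mm thick, lying flat on the bench, with one 26 mm round through hole on its centre line 34 mm from the middle, towards -x (the middle itself is solid). Point: its centre, half-way up. x along its length, z up. 0.11 to 0.18 kg.
- stick_a_mid (a point): One of two identical, interchangeable spacer sticks, loose, brown wood, 100 mm long, 16 x 16 mm in section, lying on the bench. Point: its centre, half-way up. x along its length. About 20 g.
- stick_b_mid (a point): The other spacer stick, the same as the first: 100 mm long, 16 x 16 mm in section. Point: its centre, half-way up. x along its length. About 20 g.
- weight_grip (a point): Iron weight, loose, standing upright: a dark disc 56 mm across and 26 mm high with a round steel handle 24 mm across and 40 mm high standing on its middle (66 mm high in all). Point: on the axis, half-way up the handle, 46 mm above the underside. z up along the handle. 0.48 to 0.75 kg.
- lacquer_tin: Bystander, loose: round lacquer tin 90 mm across, 110 mm high. Origin: centre of its underside. Leave it where it is.
- spray_gun: Bystander, loose: metal spray gun standing on its round cup (92 mm across), about 230 mm high, with barrel and grip reaching 90 mm to either side along its x. Origin: centre of the cup's underside. Leave it where it is.
- sanding_block: Bystander, loose: cork sanding block with a red underside, 67 x 112 mm, 34 mm high. Origin: centre of its underside. Leave it where it is.

How it is judged:
At the end, for the whole second after the job is handed in: On the rack, at rest: long slab, a stick over each bearer, short slab, weight upright on top, each seated (height 5-6 mm). Slabs centred to 15 mm, square to 0.12 rad; sticks over bearers to 12 mm, 15 mm endwise, 0.15 rad; weight within 15 mm of the short slab's centre (x of long_slab_mid in the frame of rack between -0.015 and 0.015 m and y of long_slab_mid in the frame of rack between -0.015 and 0.015 m and z of long_slab_mid in the frame of rack between 0.038 and 0.048 m and angle between the x axis of each of long_slab_mid, short_slab_mid and the x axis of rack, either way round below 0.12 rad and angle between the z axis of each of long_slab_mid, short_slab_mid and the z axis of rack, either way round below 0.08 rad and (((x of stick_a_mid in the frame of rack between -0.072 and -0.048 m and y of stick_a_mid in the frame of rack between -0.015 and 0.015 m and z of stick_a_mid in the frame of rack between 0.057 and 0.067 m and angle between the x axis of stick_a_mid and the y axis of rack, either way round below 0.15 rad) and (x of stick_b_mid in the frame of rack between 0.048 and 0.072 m and y of stick_b_mid in the frame of rack between -0.015 and 0.015 m and z of stick_b_mid in the frame of rack between 0.057 and 0.067 m and angle between the x axis of stick_b_mid and the y axis of rack, either way round below 0.15 rad)) or ((x of stick_a_mid in the frame of rack between 0.048 and 0.072 m and y of stick_a_mid in the frame of rack between -0.015 and 0.015 m and z of stick_a_mid in the frame of rack between 0.057 and 0.067 m and angle between the x axis of stick_a_mid and the y axis of rack, either way round below 0.15 rad) and (x of stick_b_mid in the frame of rack between -0.072 and -0.048 m and y of stick_b_mid in the frame of rack between -0.015 and 0.015 m and z of stick_b_mid in the frame of rack between 0.057 and 0.067 m and angle between the x axis of stick_b_mid and the y axis of rack, either way round below 0.15 rad))) and x of short_slab_mid in the frame of rack between -0.015 and 0.015 m and y of short_slab_mid in the frame of rack between -0.015 and 0.015 m and z of short_slab_mid in the frame of rack between 0.076 and 0.086 m and z of weight_grip in the frame of rack between 0.132 and 0.144 m and horizontal distance between weight_grip and short_slab_mid below 0.015 m and angle between weight_grip's own z axis and vertical below 0.1 rad and linear speed of each of long_slab, short_slab, stick_a, stick_b, weight below 0.02 m/s); the robot touches nothing.
It fails at once if The lacquer tin is moved by more than 25 mm (distance of lacquer_tin from where it was at the start of the episode above 0.025 m).
It fails at once if The spray gun is moved by more than 25 mm (distance of spray_gun from where it was at the start of the episode above 0.025 m).
It fails at once if The sanding block is moved by more than 25 mm (distance of sanding_block from where it was at the start of the episode above 0.025 m).
It also fails if it takes over 141 s, if anything falls off the work surface, if the arm or the gripper's body presses on something with over 40 N, if the wrist force passes 120 N, or if a joint passes its speed limit or range.

## Working session

There is one attempt and no reset: what is moved stays moved. The work goes in short steps, Python scripts to look and compute and a tool call to move; the robot and the scene stay as the last step left them, time stands still between calls to the robot, and variables do not carry over. Pictures are saved under pics/ and viewed, about 12 in all and at most 16, crops included, and the job is handed in when it is done.

Besides the shell and the picture viewer there is one more tool, called after "Emit:" as name(argument=value, ...) on one line, values as JSON. send_rows: Moves the arm, as the interface text tells. Its arguments: {"type":"object","properties":{"targets":{"type":"array","items":{"type":"array"}},"grip_force":{"type":"number"}},"required":["targets"]}

```bash
ls; mkdir -p pics
cat > h.py <<'E'
import numpy as np, cv2
from bench import status, optics, bot, spotter
from scipy.spatial.transform import Rotation as Ro
def cam(n):
    m=optics.camera_model(n); f=192/np.tan(np.radians(m["fovy"])/2)
    K=np.array([[f,0,m["cx"]],[0,f,m["cy"]],[0,0,1.]]); return K,np.array(m["D"],float),np.array(m["extrinsics"])
def unproj(c,px,z):
    K,D,E=c; p=cv2.undistortPoints(np.array(px,float).reshape(-1,1,2),K,D).reshape(-1,2)
    d=np.c_[p,np.ones(len(p))]@E[:3,:3].T; o=E[:3,3]
    return o+d*((z-o[2])/d[:,2])[:,None]
def proj(c,P):
    K,D,E=c; Q=(np.array(P,float).reshape(-1,3)-E[:3,3])@E[:3,:3]
    return cv2.projectPoints(Q,np.zeros(3),np.zeros(3),K,D)[0].reshape(-1,2)
def save(n,f,s=1.5):
    im=optics.camera(n); cv2.imwrite("pics/"+f,cv2.resize(im[...,::-1],None,fx=s,fy=s)); return im
E
python3 - <<'E'
from h import *
print(status.read_state())
for n in("top","scene"):
    print(n,[np.round(a,3).tolist() for a in cam(n)]); save(n,n+"0.png")
    for q in ["rack","long_slab_mid","short_slab_mid","stick_a_mid","weight_grip","lacquer_tin","spray_gun","sanding_block"]:
        for r in spotter.regions_of(q,n)[:3]:
            ys,xs=np.nonzero(r["mask"])
            print(q,round(r["conf"],2),np.round(r["bbox"],0), np.round(unproj(cam(n),[[xs.mean(),ys.mean()]],0.01),3))
E
```

```text
pics
{'t': 0.0, 'joint_positions': array([ 1.01199627e+00,  5.33655507e-02,  1.61426881e+00,  3.33197159e-05,
        1.47598896e+00, -1.18985636e-01]), 'qvel': array([ 7.08497036e-04, -3.10273891e-04,  6.76810924e-04, -6.99979082e-05,
        3.36687073e-04,  5.48587019e-04]), 'tau': array([ 7.10676904e-04, -3.93671143e+01, -3.70179892e+01, -1.11467423e-04,
        7.09979635e-03, -4.05093635e-05]), 'eef_pos': array([0.26578988, 0.56504537, 0.25207262]), 'ee_rot': array([-3.13958028e+00, -2.73979667e-04,  2.70177477e+00]), 'ft_force': array([ 0.05292325, -0.19168721, -0.22655278]), 'wrist_torque': array([ 0.03868083,  0.00963135, -0.00461205]), 'opening': 0.9985797143757023}
top [[[381.222, 0.0, 261.69], [0.0, 381.222, 190.477], [0.0, 0.0, 1.0]], [-0.076, 0.0, 0.0, 0.0, 0.0], [[-0.028, -0.998, 0.062, 0.522], [-1.0, 0.028, -0.01, -0.011], [0.008, -0.062, -0.998, 1.219], [0.0, 0.0, 0.0, 1.0]]]
rack 0.89 [160. 248.  54.  65.] [[0.42  0.309 0.01 ]]
long_slab_mid 0.63 [255. 181.  41.  75.] [[0.625 0.002 0.01 ]]
short_slab_mid 0.96 [359. 245.  19.  54.] [[ 0.414 -0.322  0.01 ]]
stick_a_mi
[... 444 characters left out ...]
815, -0.5, 0.293, -0.329], [-0.015, -0.523, -0.852, 0.997], [0.0, 0.0, 0.0, 1.0]]]
rack 0.66 [308. 122.  68.  46.] [[0.427 0.312 0.01 ]]
long_slab_mid 0.6 [271. 209.  78.  63.] [[0.631 0.005 0.01 ]]
short_slab_mid 0.85 [138. 218.  41.  49.] [[ 0.422 -0.321  0.01 ]]
stick_a_mid 0.61 [188. 263.  35.  24.] [[ 0.623 -0.27   0.01 ]]
weight_grip 0.58 [346. 169.  20.  22.] [[0.635 0.274 0.01 ]]
lacquer_tin 0.55 [394. 134.  40.  44.] [[0.63  0.491 0.01 ]]
lacquer_tin 0.18 [272. 211.  77.  61.] [[0.63  0.005 0.01 ]]
spray_gun 0.63 [122. 298.  71.  76.] [[ 0.623 -0.455  0.01 ]]
sanding_block 0.55 [314. 258.  49.  46.] [[0.811 0.008 0.01 ]]
sanding_block 0.22 [310. 125.  67.  47.] [[0.429 0.312 0.01 ]]
```

View pics/top0.png

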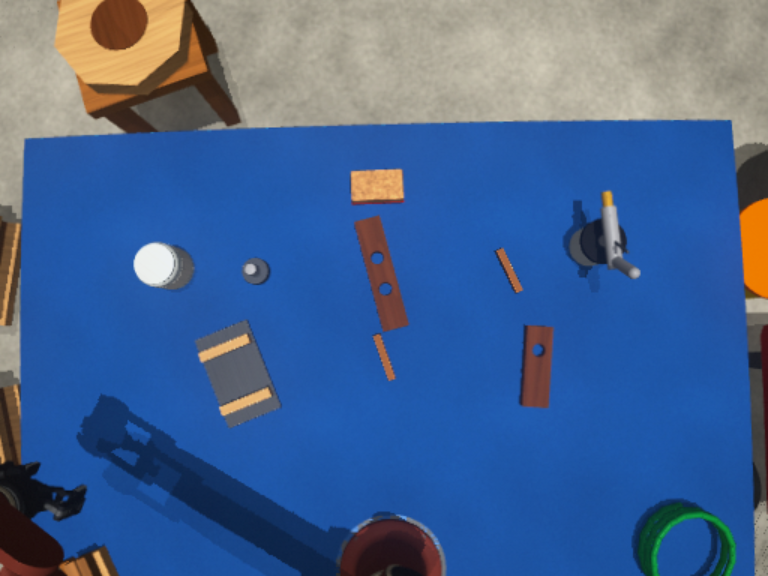

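View pics/scene0.png

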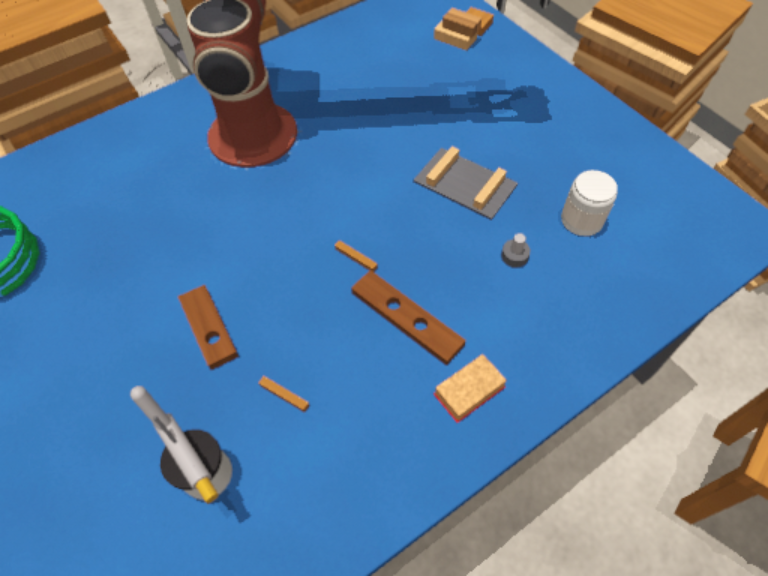

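```bash
cat > fit.py <<'E'
from h import *
from scipy.optimize import minimize
def box(l,w,z0,z1,cx=0): return np.array([[cx+sx*l/2,sy*w/2,z] for sx in(-1,1) for sy in(-1,1) for z in(z0,z1)])
t=np.linspace(0,2*np.pi,24,endpoint=False)
def cyl(r,z0,z1): return np.array([[r*np.cos(a),r*np.sin(a),z] for a in t for z in(z0,z1)])
PARTS=dict(rack=[box(.2,.12,0,.008),box(.02,.11,.008,.032,-.06),box(.02,.11,.008,.032,.06)],
 long=[box(.24,.056,0,.022)],short=[box(.17,.056,0,.022)],stick=[box(.1,.016,0,.016)],weight=[cyl(.028,0,.026),cyl(.012,.026,.066)])
S=4
def sil(c,parts,p,x0,y0,w,h,zb=0):
    R=np.array([[np.cos(p[2]),-np.sin(p[2])],[np.sin(p[2]),np.cos(p[2])]])
    m=np.zeros((h*S,w*S),np.uint8)
    for P in parts:
        W=np.c_[P[:,:2]@R.T+p[:2],P[:,2]+zb]
        u=(proj(c,W)-[x0,y0]+.5)*S-.5
        cv2.fillConvexPoly(m,np.round(cv2.convexHull((u*16).astype(np.int32))).astype(np.int32),1,shift=4)
    return m.reshape(h,S,w,S).mean((1,3))
def fit(kind,p0,views,zb=0):
    """views: list of (cam, foreground float image)"""
    parts=PARTS[kind]; L=np.vstack(parts); r=np.abs(L[:,:2]).max()*1.25+.01
    V=[]
    for c,fg in views:
        u=proj(c,[[p0[0]+a*r,p0[1]+b*r,zb] for a in(-1,1) for b in(-1,1)])
        x0,y0=np.maximum(u.min(0).astype(int),0); x1,y1=u.max(0).astype(int)+1; x1=min(x1,512);y1=min(y1,384)
        V.append((c,fg[y0:y1,x0:x1],x0,y0,x1-x0,y1-y0))
    def cost(p):
        s=0
        for c,f,x0,y0,w,h in V:
            m=sil(c,parts,p,x0,y0,w,h,zb); s+=1-np.minimum(m,f).sum()/np.maximum(m,f).sum()
        return s/len(V)
    best=None
    for dy in (-.3,0,.3):
        q=np.array(p0)+[0,0,dy]
        r_=minimize(cost,q,method="Nelder-Mead",options=dict(initial_simplex=[q,q+[.01,0,0],q+[0,.01,0],q+[0,0,.15]],xatol=2e-4,fatol=1e-4))
        if best is None or r_.fun<best.fun: best=r_
    return best.x,best.fun
def fgmask(im):
    f=im.astype(float); return (f[...,2]<1.5*f[...,0]+8).astype(float)
E
python3 - <<'E'
from fit import *
V=[(cam(n),fgmask(optics.camera(n))) for n in("top","scene")]
for n,v in zip("ts",V): cv2.imwrite(f"pics/m{n}.png",v[1]*255)
for k,p in [("rack",(.42,.31,.3)),("long",(.625,.002,.2)),("short",(.417,-.322,0)),("stick",(.62,-.273,.4)),("stick",(.475,-.005,.2)),("weight",(.636,.267,0))]:
    for vv in (V,V[:1],V[1:]):
        x,e=fit(k,p,vv); print(k,np.round(x,4),round(e,3))
E
```

```text
rack [0.4213 0.3137 0.3593] 0.093
rack [0.4204 0.3118 0.362 ] 0.045
rack [0.421  0.3169 0.3627] 0.122
long [0.6242 0.0014 0.2368] 0.402
long [0.624  0.0009 0.2345] 0.24
long [0.6248 0.0049 0.231 ] 0.538
short [ 0.4193 -0.3209 -0.097 ] 0.219
short [ 0.4192 -0.3227 -0.0991] 0.086
short [ 0.4189 -0.3178 -0.1023] 0.282
stick [ 0.6234 -0.2708  0.4295] 0.286
stick [ 0.6235 -0.2722  0.4111] 0.112
stick [ 0.6229 -0.2677  0.4071] 0.284
stick [0.449  0.001  0.3139] 0.706
stick [4.488e-01 2.000e-04 3.123e-01] 0.627
stick [0.4485 0.004  0.3106] 0.75
weight [ 0.6378  0.2702 -0.3112] 0.141
weight [0.6364 0.2661 0.1243] 0.172
weight [ 0.6372  0.2714 -0.0092] 0.099[ WARN:0@3.542] global loadsave.cpp:1063 imwrite_ Unsupported depth image for selected encoder is fallbacked to CV_8U.
```

```bash
cat > go.py <<'E'
from h import *
import sys
def go(x,y,z,yaw,cur=None):
    s=status.read_state(); p=s["eef_pos"]; R=Ro.from_euler("xyz",s["ee_rot"]).as_matrix()
    d=R.T@(np.array([x,y,z])-p)*1e3
    dy=(yaw-s["ee_rot"][2]+np.pi)%(2*np.pi)-np.pi
    q=s["joint_positions"]; q6=np.arctan2(y,x)+np.pi/2-yaw
    print("shift",np.round(d,1),"spin(tool z)",round(-np.degrees(dy),1),"| q6 now",round(q[5],2),"then",round(q6,2),"pos",np.round(p,4),"rot",np.round(s["ee_rot"],4),"open",round(s["opening"],3),"t",s["t"],"F",np.round(s["ft_force"],1))
if __name__=="__main__": go(*map(float,sys.argv[1:5]))
E
python3 go.py .624 .002 .25 3.376; python3 go.py .52 .15 .25 3.376
```

```text
shift [-563.8 -357.5    3.3] spin(tool z) -38.6 | q6 now -0.12 then -1.8 pos [0.2661 0.5655 0.2533] rot [3.1415 0.     2.7018] open 1.003 t 1.0 F [-0.1  0.8 -0.4]
shift [-406.6 -267.9    3.3] spin(tool z) -38.6 | q6 now -0.12 then -1.52 pos [0.2661 0.5655 0.2533] rot [3.1415 0.     2.7018] open 1.003 t 1.0 F [-0.1  0.8 -0.4]
```

Emit:
send_rows(targets=[[85,[-50,-32,0],-4],[85,[-102,-65,0],-12],[85,[-154,-98,0],-20],[85,[-205,-130,0],-28],[85,[-256,-163,0],-38.6],[85,[-307,-195,0],-38.6],[85,[-358,-228,0],-38.6],[85,[-410,-260,0],-38.6],[85,[-461,-293,0],-38.6],[85,[-512,-325,0],-38.6],[85,[-550,-348,0],-38.6],[85,[-564,-357.5,3],-38.6],[85,[-564,-357.5,3],-38.6]])

```text
t: 2.62
eef_pos: [0.624, 0.0016, 0.2496]
ee_rot: [3.141, -0.001, -2.909]
ft_force: [-1.4, -0.5, -1.0]
opening: 0.997
```

```bash
python3 - <<'E'
from fit import *
c=cam("wrist"); im=save("wrist","w1.png"); f=fgmask(im)
print(np.round(c[2],3), proj(c,[[.624,.002,.022]]))
for q in (spotter.regions_of("long_slab_mid","wrist")[:1]): print(q["conf"],q["bbox"]);
E
python3 go.py .624 .002 .1 3.376
```

```text
[[-0.232  0.935  0.268  0.556]
 [ 0.973  0.223  0.063 -0.014]
 [-0.     0.275 -0.961  0.37 ]
 [ 0.     0.     0.     1.   ]] [[254.045503   164.19102762]]
0.78 [256.9, 155.7, 53.9, 202.1]
shift [ -0.2  -1.2 150.1] spin(tool z) 0.0 | q6 now -1.92 then -1.8 pos [0.6236 0.003  0.2501] rot [ 3.1408e+00 -6.0000e-04 -2.9067e+00] open 0.998 t 2.725 F [0.3 0.4 0. ]
```

View pics/w1.png

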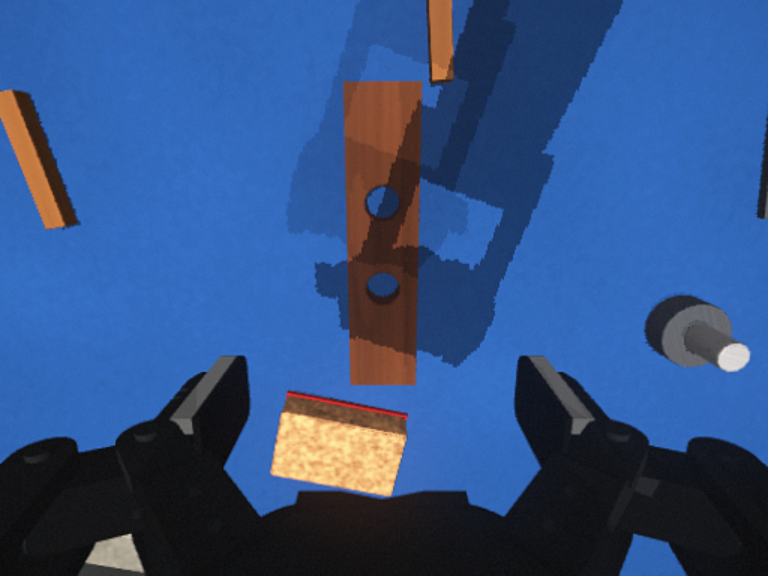

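Run:
```python
from fit import *
im=cv2.resize(cv2.imread("pics/w1.png")[...,::-1],(512,384),interpolation=cv2.INTER_AREA)
c=cam("wrist"); f=fgmask(im)
r=spotter.regions_of("long_slab_mid","wrist")[0]["mask"].astype(float)
for k,p in [("long",(.624,.002,.236))]:
  for m in (f,r):
    print(k,fit(k,p,[(c,m)]))
m=f
cv2.imwrite("pics/f.png",m*255)
print(fit("weight",(.637,.269,0),[(c,f)]))
```

```text
long (array([0.62424604, 0.00447165, 0.2367264 ]), np.float64(0.48570095490678955))
long (array([0.62419366, 0.00460348, 0.23904394]), np.float64(0.0823193602115676))
(array([ 0.6357665 ,  0.27170769, -0.22960782]), np.float64(0.07348713790815953))[ WARN:0@7.098] global loadsave.cpp:1063 imwrite_ Unsupported depth image for selected encoder is fallbacked to CV_8U.
```

View pics/f.png

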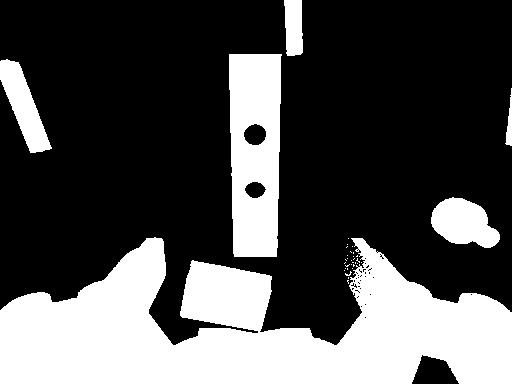

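Emit:
send_rows(targets=[[85,[-0.5,2,60],0],[85,[-0.5,2,120],0],[85,[-0.5,2,175],0],[85,[-0.5,2,210],0],[85,[-0.5,2,228],0],[85,[-0.5,2,228],0],[45,[-0.5,2,228],0],[45,[-0.5,2,228],0],[45,[-0.5,2,228],0],[45,[-0.5,2,228],0],[45,[-0.5,2,228],0],[45,[-0.5,2,218],0],[45,[-0.5,2,178],0],[45,[-0.5,2,128],0],[45,[-0.5,2,68],0],[45,[-0.5,2,28],0],[45,[-0.5,2,28],0]], grip_force=60)

```text
t: 4.9
eef_pos: [0.6263, 0.0038, 0.2277]
ee_rot: [-3.139, 0.008, -2.908]
ft_force: [-0.5, 0.2, -1.7]
opening: 0.639
```

```bash
python3 go.py .4210 .3155 .22 3.5016; python3 -c "
from h import *
save('wrist','w2.png',1)"
```

```text
shift [127.5 350.9   5.6] spin(tool z) -7.2 | q6 now -1.92 then -1.29 pos [0.6263 0.0038 0.2277] rot [-3.1386  0.0084 -2.9077] open 0.639 t 4.9 F [-0.5  0.2 -1.7]
```

View pics/w2.png

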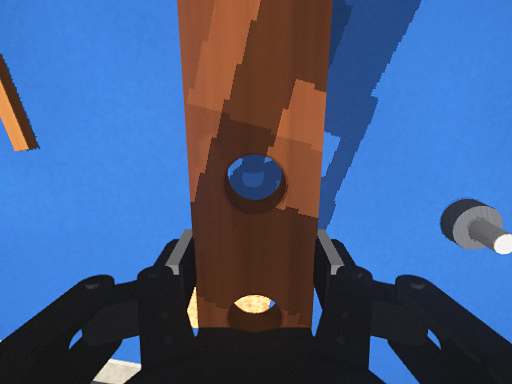

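Emit:
send_rows(targets=[[45,[20,28,-24],-3],[45,[45,60,-60],-7.2],[45,[70,100,-90],-7.2],[45,[95,132,-115],-7.2],[45,[101,142,-122],-7.2],[45,[101,142,-122],-7.2],[45,[101,142,-122],-7.2]])

```text
t: 5.82
eef_pos: [0.4931, 0.118, 0.3417]
ee_rot: [3.141, -0.004, -2.783]
ft_force: [-0.1, -0.3, -1.8]
opening: 0.636
```

```bash
python3 - <<'E'
from fit import *
c=cam("wrist"); im=save("wrist","w3.png",1); f=fgmask(im)
print(proj(c,[[.421,.3155,0]]))
print(fit("rack",(.421,.3155,.36),[(c,f)]))
print(fit("weight",(.637,.269,0),[(c,f)]))
E
python3 go.py .4210 .3155 .1 3.5016
```

```text
[[390.78274314 151.14784655]]
(array([0.42109992, 0.31275505, 0.36647943]), np.float64(0.5135020838781835))
(array([0.61869207, 0.28802565, 0.06638512]), np.float64(0.7118312634344399))
shift [ -2.6 210.2 242.1] spin(tool z) -0.1 | q6 now -1.84 then -1.29 pos [0.4932 0.1179 0.3419] rot [ 3.1409 -0.0037 -2.7832] open 0.638 t 5.875 F [ 0.3 -0.3 -1.7]
```

View pics/w3.png

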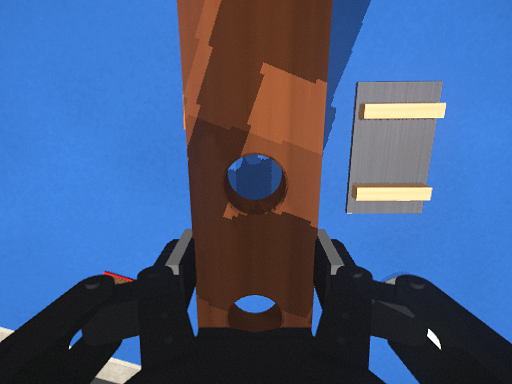

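```bash
python3 - <<'E'
from fit import *
c=cam("wrist"); im=cv2.imread("pics/w3.png")[...,::-1]; f=fgmask(im); f[:,:338]=0
f[:,:]=f; f[240:]=0
print(fit("rack",(.421,.3155,.36),[(c,f)]))
E
python3 go.py .4210 .314 .13 3.503
```

```text
(array([0.4212138 , 0.31278353, 0.36152459]), np.float64(0.02048601774670611))
shift [ -2.  208.8 212.1] spin(tool z) -0.2 | q6 now -1.84 then -1.29 pos [0.4932 0.1179 0.3419] rot [ 3.1409 -0.0037 -2.7832] open 0.638 t 5.875 F [ 0.3 -0.3 -1.7]
```

Emit:
send_rows(targets=[[45,[0,45,30],0],[45,[-1,100,70],0],[45,[-2,150,110],0],[45,[-2,190,150],0],[45,[-2,208.3,190],0],[45,[-2,208.3,220],0],[45,[-2,208.3,250],0],[45,[-2,208.3,270],0],[45,[-2,208.3,280],0],[45,[-2,208.3,285],0],[45,[-2,208.3,288],0],[45,[-2,208.3,288.5],0],[45,[-2,208.3,288.5],0]])

```text
t: 7.5
eef_pos: [0.4224, 0.3146, 0.0572]
ee_rot: [-3.141, 0.001, -2.782]
ft_force: [-2.9, -2.6, 5.9]
opening: 0.637
```

```bash
python3 go.py .4212 .3135 .054 3.5026; python3 go.py .47 .0 .25 3.376
```

```text
shift [ 1.5 -0.6  3.2] spin(tool z) -0.1 | q6 now -1.43 then -1.29 pos [0.4224 0.3146 0.0572] rot [-3.1412e+00  1.5000e-03 -2.7820e+00] open 0.637 t 7.5 F [-2.9 -2.6  5.9]
shift [  65.8 -311.3 -192.8] spin(tool z) 7.2 | q6 now -1.43 then -1.81 pos [0.4224 0.3146 0.0572] rot [-3.1412e+00  1.5000e-03 -2.7820e+00] open 0.637 t 7.5 F [-2.9 -2.6  5.9]
```

Emit:
send_rows(targets=[[75,[0,0,0],0],[75,[0,0,0],0],[75,[0,0,0],0],[75,[0,0,-20],0],[75,[0,0,-60],0],[75,[0,0,-110],0],[75,[10,-30,-150],0],[75,[25,-90,-160],1],[75,[40,-150,-150],2.8],[75,[55,-210,-143],2.8],[75,[70,-260,-143],2.8],[75,[85,-302,-143],2.8],[75,[85,-302,-143],2.8],[75,[85,-302,-143],2.8]])

```text
t: 9.25
eef_pos: [0.4483, 0.0021, 0.1987]
ee_rot: [3.141, 0.0, -2.831]
ft_force: [0.1, -0.4, 1.2]
opening: 0.882
```

```bash
python3 - <<'E'
from fit import *
c=cam("wrist"); im=save("wrist","w4.png",1); f=fgmask(im); f[250:]=0
cv2.imwrite("pics/f4.png",(f*255).astype(np.uint8))
print(fit("stick",(.449,.002,.31),[(c,f)]))
V=[(cam(n),fgmask(optics.camera(n))) for n in("top","scene")]
for v in V: print(fit("long",(.421,.314,.36),[v],zb=.032), fit("stick",(.449,.002,.31),[v]))
E
python3 go.py .449 .002 .025 3.454
```

```text
(array([0.44867015, 0.00218989, 0.31596195]), np.float64(0.10748589154240007))
(array([0.42012778, 0.31362838, 0.3609284 ]), np.float64(0.40545636537163343)) (array([ 0.41077223, -0.01745885,  1.11469363]), np.float64(0.8717060232717317))
(array([0.42195718, 0.31539018, 0.35509117]), np.float64(0.518184766493699)) (array([0.44778134, 0.00357455, 0.30988168]), np.float64(0.07808041504539553))
shift [ -0.4  -1.1 173.7] spin(tool z) 0.0 | q6 now -2.04 then -1.88 pos [0.4483 0.0029 0.1987] rot [ 3.1414 -0.     -2.8289] open 0.88 t 9.4 F [-0.8  0.1 -0.6]
```

View pics/w4.png

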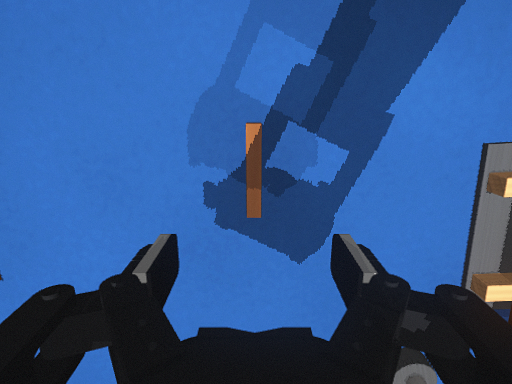

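Emit:
send_rows(targets=[[75,[0,-0.5,60],0],[75,[0,-0.5,115],0],[60,[0,-0.5,150],0],[50,[0,-0.5,170],0],[50,[0,-0.5,174],0],[30,[0,-0.5,174],0],[8,[0,-0.5,174],0],[8,[0,-0.5,174],0],[8,[0,-0.5,174],0],[8,[0,-0.5,174],0],[8,[0,-0.5,174],0],[8,[0,-0.5,165],0],[8,[0,-0.5,120],0],[8,[0,-0.5,70],0],[8,[0,-0.5,25],0],[8,[0,-0.5,0],0],[8,[0,-0.5,0],0],[8,[0,-0.5,0],0]], grip_force=40)

```text
t: 11.65
eef_pos: [0.4476, 0.0014, 0.1973]
ee_rot: [3.141, -0.002, -2.831]
ft_force: [0.4, -0.3, -0.7]
opening: 0.172
```

```bash
python3 - <<'E'
from fit import *
save("wrist","w5.png",1)
r=np.array([.4212,.3138]);a=.361
for s in (-1,1): print(s, r+s*.06*np.array([np.cos(a),np.sin(a)]))
E
python3 go.py .3651 .2926 .15 1.932;python3 go.py .4773 .3350 .15 1.932
```

```text
-1 [0.36506736 0.2926074 ]
1 [0.47733264 0.3349926 ]
shift [-10.8 302.3  47.2] spin(tool z) 87.1 | q6 now -2.04 then 0.31 pos [0.4474 0.0014 0.1968] rot [ 3.1401e+00 -3.0000e-03 -2.8309e+00] open 0.176 t 11.7 F [-0.8  0.6  0.2]
shift [-130.6  308.4   46.8] spin(tool z) 87.1 | q6 now -2.04 then 0.25 pos [0.4474 0.0014 0.1968] rot [ 3.1401e+00 -3.0000e-03 -2.8309e+00] open 0.176 t 11.7 F [-0.8  0.6  0.2]
```

View pics/w5.png

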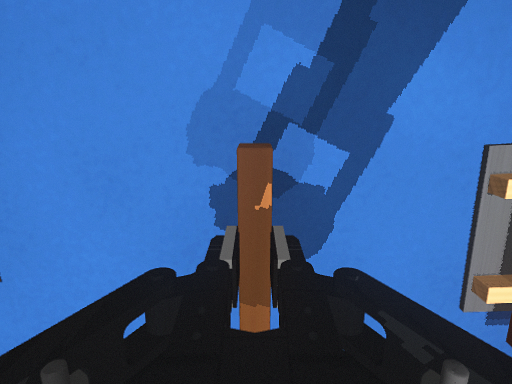

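Emit:
send_rows(targets=[[8,[-1,20,0],10],[8,[-2,60,0],20],[8,[-4,105,5],30],[8,[-6,150,10],40],[8,[-7,195,20],50],[8,[-8,240,30],60],[8,[-10,275,35],70],[8,[-10.8,295,35],80],[8,[-10.8,302,35],87.1],[8,[-10.8,302,35],87.1],[8,[-10.8,302,35],87.1],[8,[-10.8,302,35],87.1]])

```text
t: 13.2
eef_pos: [0.3664, 0.2916, 0.1634]
ee_rot: [-3.141, 0.0, 1.932]
ft_force: [-0.4, 0.3, -0.6]
opening: 0.176
```

```bash
python3 - <<'E'
from fit import *
save("wrist","w6.png",1); c=cam("wrist")
print([np.round(proj(c,[[.4212+u*np.cos(.361)-v*np.sin(.361),.3138+u*np.sin(.361)+v*np.cos(.361),.054]])[0]) .tolist() for u,v in ((.12,.028),(.12,-.028),(-.12,-.028),(-.12,.028))])
E
python3 go.py .3651 .2926 .0785 1.932
```

```text
[[489.0, 157.0], [474.0, 225.0], [180.0, 225.0], [175.0, 157.0]]
shift [ 1.4 -1.  85.1] spin(tool z) 0.0 | q6 now 0.15 then 0.31 pos [0.3665 0.2917 0.1636] rot [-3.1413e+00  1.0000e-04  1.9321e+00] open 0.173 t 13.25 F [0.1 0.2 0.1]
```

View pics/w6.png

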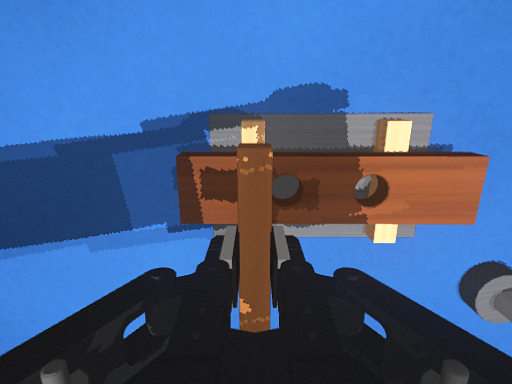

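Emit:
send_rows(targets=[[8,[1,-0.7,30],0],[8,[1,-0.7,58],0],[8,[1,-0.7,74],0],[8,[1,-0.7,81],0],[8,[1,-0.7,84],0],[8,[1,-0.7,85],0],[8,[1,-0.7,85],0],[30,[1,-0.7,85],0],[40,[1,-0.7,85],0],[40,[1,-0.7,85],0],[40,[1,-0.7,78],0],[40,[1,-0.7,50],0],[40,[1,-0.7,0],0],[40,[1,-0.7,-50],0],[40,[1,-0.7,-50],0],[40,[1,-0.7,-50],0]])

```text
t: 15.25
eef_pos: [0.3653, 0.2928, 0.2138]
ee_rot: [3.141, -0.0, 1.932]
ft_force: [-0.2, -0.4, -1.2]
opening: 0.47
```

```bash
python3 - <<'E'
from fit import *
save("wrist","w7.png",1); c=cam("wrist")
import math
a=.361
def P(u,v,z): return [.4212+u*np.cos(a)-v*np.sin(a),.3138+u*np.sin(a)+v*np.cos(a),z]
print(np.round(proj(c,[P(-.06,.05,.07),P(-.06,-.05,.07),P(.06,.05,.07),P(.06,.055,.032)])).tolist())
E
python3 go.py .6230 -.2685 .2 3.56; python3 go.py .6230 -.2685 .2 .42
```

```text
[[255.0, 127.0], [255.0, 234.0], [396.0, 127.0], [379.0, 118.0]]
shift [-616.    43.3   12.7] spin(tool z) -93.3 | q6 now 0.16 then -2.4 pos [0.3648 0.2925 0.2126] rot [-3.1396e+00  3.0000e-04  1.9321e+00] open 0.467 t 15.3 F [-0.2  0.7 -0.1]
shift [-616.    43.3   12.7] spin(tool z) 86.6 | q6 now 0.16 then 0.74 pos [0.3648 0.2925 0.2126] rot [-3.1396e+00  3.0000e-04  1.9321e+00] open 0.467 t 15.3 F [-0.2  0.7 -0.1]
```

View pics/w7.png

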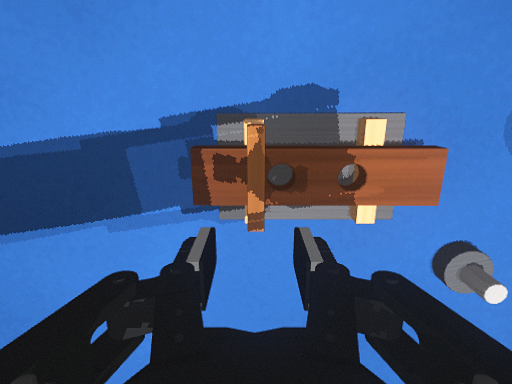

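Emit:
send_rows(targets=[[50,[-20,2,-5],5],[50,[-65,5,-10],15],[50,[-120,9,-10],25],[50,[-175,12,-10],35],[50,[-230,16,-5],45],[50,[-285,20,0],55],[50,[-340,24,5],65],[50,[-395,28,10],75],[50,[-450,32,12],82],[50,[-505,36,12],86.5],[50,[-555,39,12],86.5],[50,[-595,42,12],86.5],[50,[-616,43.3,12],86.5],[50,[-616,43.3,12],86.5],[50,[-616,43.3,12],86.5],[50,[-616,43.3,12],86.5]])

```text
t: 17.3
eef_pos: [0.6233, -0.2669, 0.2013]
ee_rot: [-3.141, 0.001, 0.423]
ft_force: [0.3, 0.9, -0.2]
opening: 0.585
```

```bash
python3 - <<'E'
from fit import *
c=cam("wrist"); im=save("wrist","w8.png",1); f=fgmask(im); f[225:]=0
print(proj(c,[[.623,-.269,.016]]))
print(fit("stick",(.623,-.269,.41),[(c,f)]))
m=spotter.regions_of("stick_b_mid","wrist")
if m: print(m[0]["conf"],m[0]["bbox"],fit("stick",(.623,-.269,.41),[(c,m[0]["mask"].astype(float))]))
E
python3 go.py .623 -.269 .025 .41
```

```text
[[256.68665927 172.8918258 ]]
(array([ 0.62427664, -0.26900492,  0.41998532]), np.float64(0.021809841534612184))
0.42 [244.6, 299.1, 80.0, 63.5] (array([ 0.623, -0.269,  0.11 ]), np.float64(1.0))
shift [ -1.2   1.5 176.8] spin(tool z) 0.8 | q6 now 0.63 then 0.75 pos [ 0.6235 -0.2672  0.2018] rot [-3.1414  0.      0.4233] open 0.581 t 17.4 F [ 0.1  0.1 -0.1]
```

Emit:
send_rows(targets=[[50,[0,2,60],0],[50,[0,2,115],0],[50,[0,2,155],0],[50,[0,2,172],0],[50,[0,2,177],0],[30,[0,2,177],0],[8,[0,2,177],0],[8,[0,2,177],0],[8,[0,2,177],0],[8,[0,2,177],0],[8,[0,2,168],0],[8,[0,2,120],0],[8,[0,2,70],0],[8,[0,2,25],0],[8,[0,2,0],0],[8,[0,2,0],0],[8,[0,2,0],0]])

```text
t: 19.52
eef_pos: [0.6237, -0.2695, 0.2]
ee_rot: [-3.139, 0.002, 0.422]
ft_force: [0.4, -0.3, -0.3]
opening: 0.17
```

```bash
python3 go.py .4773 .3350 .165 1.932
```

```text
shift [ 114.3 -611.3   36.1] spin(tool z) -86.5 | q6 now 0.63 then 0.25 pos [ 0.6237 -0.2695  0.2   ] rot [-3.1395e+00  1.6000e-03  4.2230e-01] open 0.17 t 19.525 F [ 0.4 -0.3 -0.3]
```

Emit:
send_rows(targets=[[8,[4,-20,0],-5],[8,[11,-60,0],-15],[8,[22,-115,0],-25],[8,[32,-170,0],-35],[8,[42,-225,0],-45],[8,[52,-280,0],-55],[8,[63,-335,5],-65],[8,[73,-390,10],-75],[8,[83,-445,15],-83],[8,[94,-500,20],-86.5],[8,[104,-555,28],-86.5],[8,[111,-595,33],-86.5],[8,[114.3,-611,35],-86.5],[8,[114.3,-611,35],-86.5],[8,[114.3,-611,35],-86.5],[8,[114.3,-611,35],-86.5]])

```text
t: 21.52
eef_pos: [0.4789, 0.3331, 0.167]
ee_rot: [3.141, 0.0, 1.93]
ft_force: [0.1, -0.3, -1.2]
opening: 0.176
```

```bash
python3 - <<'E'
from fit import *
save("wrist","w9.png",1); c=cam("wrist")
a=.361
def P(u,v,z): return [.4212+u*np.cos(a)-v*np.sin(a),.3138+u*np.sin(a)+v*np.cos(a),z]
print(np.round(proj(c,[P(.06,.055,.032),P(-.06,.05,.07),P(-.06,-.05,.07)])).tolist())
E
python3 go.py .4773 .3350 .0785 1.932
```

```text
[[253.0, 119.0], [83.0, 129.0], [103.0, 256.0]]
shift [ 2.2 -0.9 88.5] spin(tool z) -0.1 | q6 now 0.12 then 0.25 pos [0.4789 0.3332 0.167 ] rot [3.1412e+00 1.0000e-04 1.9304e+00] open 0.176 t 21.575 F [ 0.5  0.2 -0.4]
```

View pics/w9.png

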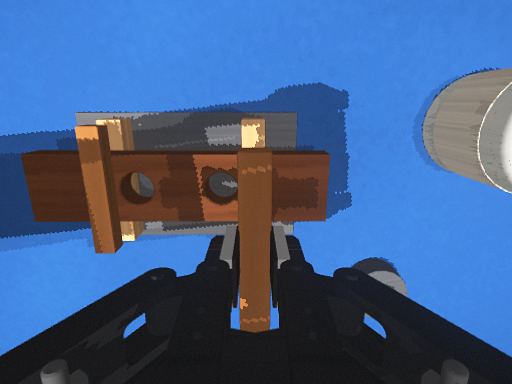

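Emit:
send_rows(targets=[[8,[1.5,-0.9,30],0],[8,[1.5,-0.9,60],0],[8,[1.5,-0.9,77],0],[8,[1.5,-0.9,84],0],[8,[1.5,-0.9,87],0],[8,[1.5,-0.9,88],0],[8,[1.5,-0.9,88],0],[30,[1.5,-0.9,88],0],[40,[1.5,-0.9,88],0],[40,[1.5,-0.9,88],0],[40,[1.5,-0.9,80],0],[40,[1.5,-0.9,50],0],[40,[1.5,-0.9,0],0],[40,[30,-0.9,-50],0],[40,[30,59,-80],0],[40,[30,59,-80],0],[40,[30,59,-80],0]])

```text
t: 23.7
eef_pos: [0.5228, 0.383, 0.2465]
ee_rot: [-3.141, 0.0, 1.932]
ft_force: [-0.5, 0.2, -0.5]
opening: 0.469
```

```bash
cat > chk.py <<'E'
from fit import *
import sys
a=.361
def P(u,v,z): return [.4212+u*np.cos(a)-v*np.sin(a),.3138+u*np.sin(a)+v*np.cos(a),z]
def inv(c,px,z):
    w=unproj(c,px,z)[:,:2]-[.4212,.3138]; return np.round(w@np.array([[np.cos(a),-np.sin(a)],[np.sin(a),np.cos(a)]])*1e3,1)
E
python3 - <<'E'
from chk import *
save("wrist","w10.png",1.5); c=cam("wrist"); print(c[2][:3,3])
E
python3 go.py .4192 -.3205 .22 3.043; python3 go.py .4192 -.3205 .22 -.1
```

```text
[0.49713354 0.44920631 0.36570235]
shift [-621.4 -344.7   26.6] spin(tool z) -63.7 | q6 now 0.16 then -2.12 pos [0.522  0.3827 0.2456] rot [-3.1392e+00  2.0000e-04  1.9321e+00] open 0.471 t 23.75 F [-0.2  0.4 -0.5]
shift [-621.4 -344.7   26.6] spin(tool z) 116.4 | q6 now 0.16 then 1.02 pos [0.522  0.3827 0.2456] rot [-3.1392e+00  2.0000e-04  1.9321e+00] open 0.471 t 23.75 F [-0.2  0.4 -0.5]
```

View pics/w10.png

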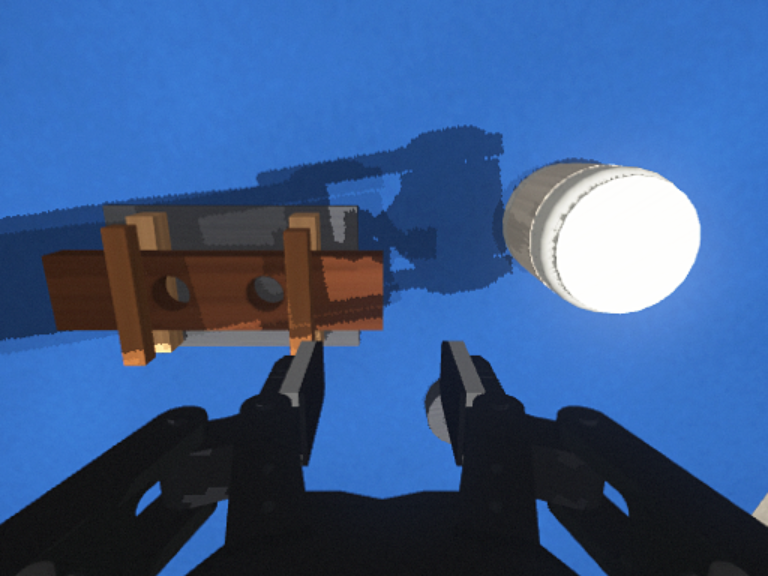

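Run:
```python
from chk import *
c=cam("wrist")
g=lambda L,z: inv(c,np.array(L)/1.5,z).tolist()
print("slab",g([(43,253),(383,251),(382,330),(58,330)],.054))
print("stk",g([(115,226),(136,358),(297,229),(303,350)],.07))
print("plate",g([(105,205),(358,206),(358,346)],.008))
```

```text
slab [[-118.3, 30.7], [119.3, 32.8], [118.7, -27.0], [-119.3, -27.1]]
stk [[-56.2, 52.5], [-56.6, -42.0], [62.5, 50.9], [62.4, -35.9]]
plate [[-97.8, 59.0], [99.6, 59.0], [98.0, -60.6]]
```

Emit:
send_rows(targets=[[80,[-20,-11,0],-3],[80,[-65,-36,0],-10],[80,[-118,-65,0],-18],[80,[-170,-94,0],-26],[80,[-222,-123,0],-34],[80,[-274,-152,0],-42],[80,[-326,-181,0],-50],[80,[-378,-210,5],-57],[80,[-430,-239,10],-63.7],[80,[-482,-268,15],-63.7],[80,[-534,-297,20],-63.7],[80,[-580,-322,24],-63.7],[80,[-610,-339,26],-63.7],[80,[-621.4,-344.7,26],-63.7],[80,[-621.4,-344.7,26],-63.7],[80,[-621.4,-344.7,26],-63.7]])

```text
t: 25.75
eef_pos: [0.4202, -0.3186, 0.2205]
ee_rot: [3.141, -0.0, 3.045]
ft_force: [-0.9, 0.1, 0.5]
opening: 0.936
```

```bash
python3 - <<'E'
from fit import *
c=cam("wrist"); im=save("wrist","w11.png",1); f=fgmask(im); f[:, :150]=0; f[:,350:]=0
print(proj(c,[[.4192,-.3205,.022]]))
g=f.copy(); 
n,l,st,ce=cv2.connectedComponentsWithStats((f>0).astype(np.uint8)); print(st,ce)
i=l[int(proj(c,[[.4192,-.3205,.022]])[0][1]),int(proj(c,[[.4192,-.3205,.022]])[0][0])]
print(i,fit("short",(.4192,-.3205,-.099),[(c,(l==i).astype(float))]))
E
python3 go.py .4192 -.3205 .022 3.043
```

```text
[[251.9099243  168.68951982]]
[[     0      0    512    384 176274]
 [   226     86     56    155   7809]
 [   150    236    200    148  12172]
 [   338    236     12     63    348]
 [   339    241      2      2      3]
 [   341    249      1      2      2]] [[256.73620046 182.0426098 ]
 [253.13855807 159.88129082]
 [236.53047979 346.63720013]
 [344.59195402 264.50574713]
 [339.66666667 241.66666667]
 [341.         249.5       ]]
1 (array([ 0.41936724, -0.3192015 , -0.09950476]), np.float64(0.043562075189124805))
shift [  1.   -2.  198.7] spin(tool z) 0.1 | q6 now -2.26 then -2.12 pos [ 0.4203 -0.3187  0.2207] rot [ 3.1412 -0.      3.0455] open 0.941 t 25.8 F [ 0.6 -0.3 -0.9]
```

Emit:
send_rows(targets=[[80,[1,-0.7,60],0],[80,[1,-0.7,120],0],[80,[1,-0.7,170],0],[80,[1,-0.7,192],0],[80,[1,-0.7,198.5],0],[80,[1,-0.7,198.5],0],[45,[1,-0.7,198.5],0],[45,[1,-0.7,198.5],0],[45,[1,-0.7,198.5],0],[45,[1,-0.7,198.5],0],[45,[1,-0.7,190],0],[45,[1,-0.7,140],0],[45,[1,-0.7,80],0],[45,[1,-0.7,20],0],[45,[1,-0.7,0],0],[45,[1,-0.7,0],0],[45,[1,-0.7,0],0]], grip_force=60)

```text
t: 27.92
eef_pos: [0.4179, -0.3195, 0.2176]
ee_rot: [3.138, -0.004, 3.044]
ft_force: [-0.3, -0.1, -2.1]
opening: 0.639
```

```bash
python3 go.py .4217 .3145 .2 3.5026
```

```text
shift [ 58.1 631.3  19.9] spin(tool z) -26.3 | q6 now -2.27 then -1.29 pos [ 0.4179 -0.3195  0.2176] rot [ 3.1383 -0.004   3.0438] open 0.639 t 27.925 F [-0.3 -0.1 -2.1]
```

Emit:
send_rows(targets=[[45,[2,20,0],0],[45,[6,65,0],-4],[45,[11,118,0],-8],[45,[16,170,0],-12],[45,[21,222,0],-16],[45,[25,274,0],-20],[45,[30,326,0],-23],[45,[35,378,0],-26.3],[45,[40,430,4],-26.3],[45,[45,482,8],-26.3],[45,[50,534,12],-26.3],[45,[54,580,15],-26.3],[45,[57,615,18],-26.3],[45,[58,631,18],-26.3],[45,[58,631,18],-26.3],[45,[58,631,18],-26.3],[45,[58,631,18],-26.3]])

```text
t: 30.05
eef_pos: [0.423, 0.3121, 0.2029]
ee_rot: [-3.141, 0.0, -2.782]
ft_force: [-0.3, -0.7, -1.2]
opening: 0.635
```

```bash
python3 go.py .4217 .3145 .093 3.5026; python3 -c "
from h import *
save('wrist','w12.png',1.2)"
```

```text
shift [  0.4   2.8 109.9] spin(tool z) -0.1 | q6 now -1.44 then -1.29 pos [0.423  0.3121 0.2029] rot [-3.1414e+00  1.0000e-04 -2.7818e+00] open 0.635 t 30.05 F [-0.3 -0.7 -1.2]
```

View pics/w12.png

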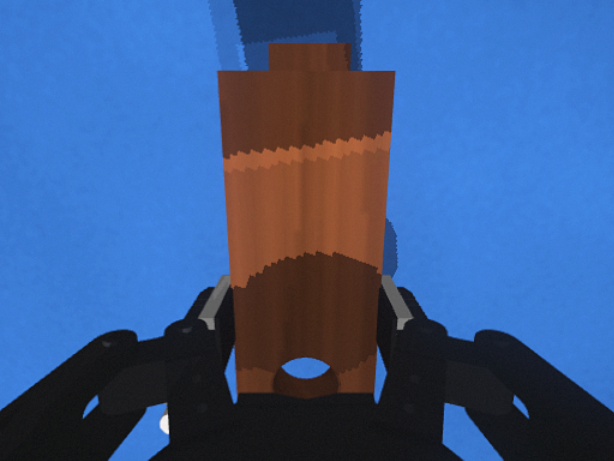

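Emit:
send_rows(targets=[[45,[0.4,2.5,35],0],[45,[0.4,2.5,65],0],[45,[0.4,2.5,88],0],[45,[0.4,2.5,100],0],[45,[0.4,2.5,105],0],[45,[0.4,2.5,108],0],[45,[0.4,2.5,109.5],0],[45,[0.4,2.5,109.5],0]])

```text
t: 31.1
eef_pos: [0.4223, 0.3156, 0.0945]
ee_rot: [-3.142, 0.002, -2.78]
ft_force: [-0.7, -1.2, 2.5]
opening: 0.641
```

```bash
python3 go.py .4217 .3145 .092 3.5026
```

```text
shift [ 0.9 -0.8  2.5] spin(tool z) 0.0 | q6 now -1.43 then -1.29 pos [0.4223 0.3156 0.0945] rot [-3.1416e+00  1.6000e-03 -2.7803e+00] open 0.641 t 31.1 F [-0.7 -1.2  2.5]
```

Emit:
send_rows(targets=[[75,[0,0,0],0],[75,[0,0,0],0],[75,[0,0,0],0],[75,[0,0,-15],0],[75,[0,0,-60],0],[75,[0,0,-110],0],[60,[-20,-12,-140],0],[60,[-70,-45,-140],0],[60,[-120,-76,-135],0],[60,[-165,-105,-130],0],[60,[-185,-117,-125],0],[60,[-185,-117,-125],0],[60,[-185,-117,-125],0]])

```text
t: 32.72
eef_pos: [0.6355, 0.2716, 0.219]
ee_rot: [3.141, 0.0, -2.78]
ft_force: [0.2, 1.2, 0.5]
opening: 0.703
```

```bash
python3 - <<'E'
from chk import *
c=cam("wrist"); im=save("wrist","w13.png",1.5); f=fgmask(im); print(proj(c,[[.6365,.271,.066]]))
n,l,st,ce=cv2.connectedComponentsWithStats((f>0).astype(np.uint8))
u=proj(c,[[.6365,.271,.05]])[0].astype(int); i=l[u[1],u[0]]; print(st[i])
print(fit("weight",(.6365,.271,0),[(c,(l==i).astype(float))]))
for n in ("top","scene"): 
    v=(cam(n),fgmask(optics.camera(n))); print(n,fit("weight",(.6365,.271,0),[v]))
E
python3 go.py .6365 .271 .053 3.5026
```

```text
[[252.62337459 180.40248502]]
[ 226  142   51   53 2113]
(array([0.636718  , 0.26875357, 0.46284787]), np.float64(0.05594503253917271))
top (array([0.63804118, 0.26972616, 0.38572657]), np.float64(0.3277777777777777))
scene (array([0.63714777, 0.27090108, 0.3375782 ]), np.float64(0.09210526315789469))
shift [ -0.8  -1.2 166.2] spin(tool z) 0.1 | q6 now -1.64 then -1.53 pos [0.6352 0.2718 0.2192] rot [ 3.1415e+00  8.0000e-04 -2.7792e+00] open 0.705 t 32.875 F [0.5 0.3 0.8]
```

View pics/w13.png

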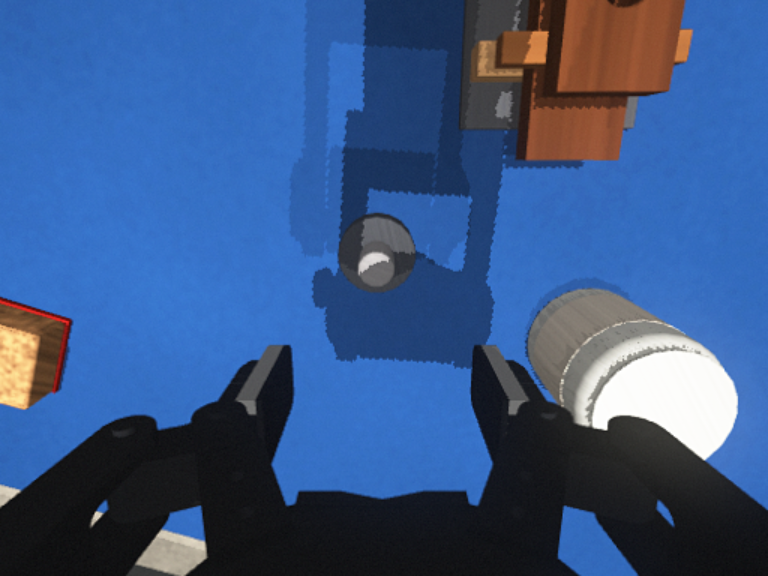

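Emit:
send_rows(targets=[[60,[-0.5,-2.5,55],0],[60,[-0.5,-2.5,105],0],[60,[-0.5,-2.5,145],0],[60,[-0.5,-2.5,162],0],[60,[-0.5,-2.5,166],0],[40,[-0.5,-2.5,166],0],[15,[-0.5,-2.5,166],0],[15,[-0.5,-2.5,166],0],[15,[-0.5,-2.5,166],0],[15,[-0.5,-2.5,166],0],[15,[-0.5,-2.5,166],0],[15,[-0.5,-2.5,158],0],[15,[-0.5,-2.5,120],0],[15,[-0.5,-2.5,65],0],[15,[-0.5,-2.5,15],0],[15,[-0.5,-2.5,-20],0],[15,[-0.5,-2.5,-20],0],[15,[-0.5,-2.5,-20],0]], grip_force=80)

```text
t: 35.12
eef_pos: [0.6358, 0.2687, 0.2345]
ee_rot: [3.141, -0.006, -2.78]
ft_force: [-0.8, 0.4, -8.2]
opening: 0.26
```

```bash
python3 - <<'E'
from chk import *
for n in("top","scene"):
    im=optics.camera(n); c=cam(n); cv2.imwrite("pics/"+n+"1.png",im[...,::-1]);
    for z in (.092,): print(n,np.round(proj(c,[P(u,v,z) for u,v in ((.085,.028),(.085,-.028),(-.085,-.028),(-.085,.028))]),1).tolist())
u=lambda n: cv2.resize(cv2.imread(f"pics/{n}1.png")[y0[n]:y0[n]+80,x0[n]:x0[n]+100],None,fx=4,fy=4,interpolation=cv2.INTER_CUBIC)
y0=dict(top=205,scene=80); x0=dict(top=110,scene=260)
cv2.imwrite("pics/both.png",np.hstack([u("top"),u("scene")]))
E
python3 go.py .4220 .3145 .2 3.5026
```

```text
top [[130.4, 228.0], [147.7, 220.9], [168.8, 274.5], [151.3, 281.6]]
scene [[339.9, 107.5], [331.3, 118.7], [284.4, 96.9], [293.5, 86.6]]
shift [183.3 118.5  35. ] spin(tool z) 0.0 | q6 now -1.64 then -1.29 pos [0.6356 0.2686 0.2336] rot [ 3.141  -0.0071 -2.7803] open 0.254 t 35.225 F [-0.4 -0.  -6.9]
```

View pics/both.png

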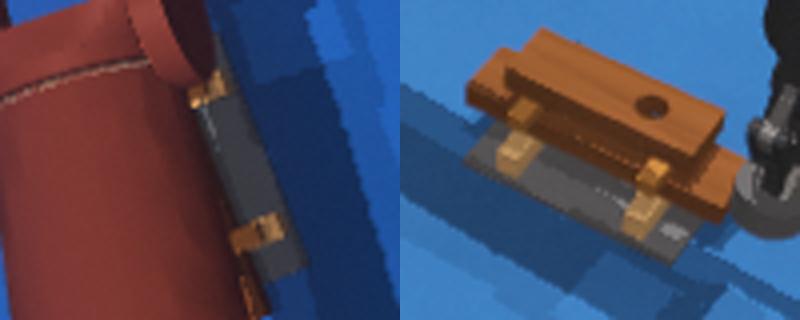

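Emit:
send_rows(targets=[[15,[15,10,0],0],[15,[45,29,0],0],[15,[85,55,0],0],[15,[125,81,10],0],[15,[160,103,25],0],[15,[178,115,35],0],[15,[183,118.5,40],0],[15,[183,118.5,40],0],[15,[183,118.5,40],0],[15,[183,118.5,40],0]])

```text
t: 36.48
eef_pos: [0.4254, 0.3152, 0.1989]
ee_rot: [3.142, 0.001, -2.781]
ft_force: [0.3, -0.2, -7.6]
opening: 0.255
```

```bash
python3 go.py .4218 .3145 .145 3.5026; python3 -c "
from h import *
save('scene','s2.png',1)
im=cv2.imread('pics/s2.png')[60:150,250:370]; cv2.imwrite('pics/s2c.png',cv2.resize(im,None,fx=5,fy=5,interpolation=cv2.INTER_CUBIC))"
```

```text
shift [ 3.6  0.6 53.9] spin(tool z) -0.0 | q6 now -1.43 then -1.29 pos [0.4254 0.3152 0.1989] rot [ 3.1416e+00  1.1000e-03 -2.7812e+00] open 0.255 t 36.475 F [ 0.3 -0.2 -7.6]
```

View pics/s2c.png

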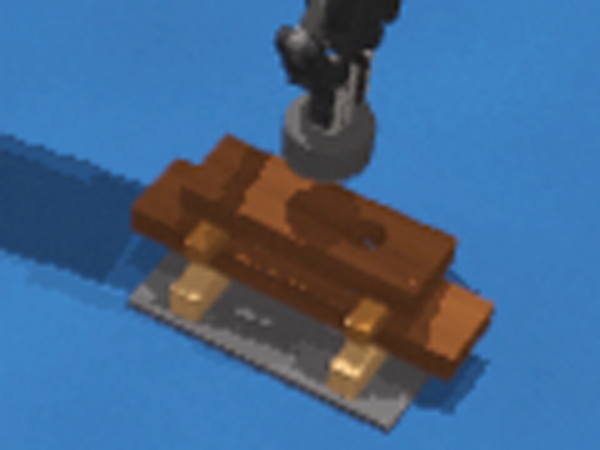

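Emit:
send_rows(targets=[[15,[3.5,0.6,20],0],[15,[3.5,0.6,38],0],[15,[3.5,0.6,46],0],[15,[3.5,0.6,50],0],[15,[3.5,0.6,52],0],[15,[3.5,0.6,53],0],[15,[3.5,0.6,53],0],[15,[3.5,0.6,53],0]])

```text
t: 37.52
eef_pos: [0.4213, 0.3148, 0.1471]
ee_rot: [3.141, 0.001, -2.78]
ft_force: [-4.1, -2.0, 1.3]
opening: 0.255
```

Emit:
send_rows(targets=[[30,[0,0,0],0],[45,[0,0,0],0],[50,[0,0,0],0],[50,[0,0,0],0],[50,[0,0,-15],0],[50,[0,0,-50],0],[50,[0,0,-100],0],[50,[-20,-80,-120],0],[50,[-20,-140,-120],0],[50,[-20,-195,-120],0],[50,[-20,-195,-120],0],[50,[-20,-195,-120],0]])

```text
t: 39.02
eef_pos: [0.5087, 0.139, 0.266]
ee_rot: [3.141, 0.001, -2.782]
ft_force: [-0.4, -0.3, 0.6]
opening: 0.585
```

Run:
```python
from chk import *
W=lambda z: [P(.012*np.cos(t),.012*np.sin(t),z) for t in np.linspace(0,6.28,60)]
ims=[]
for n,(r,q,s) in dict(scene=(60,250,5),wrist=(60,290,3)).items():
    im=cv2.cvtColor(optics.camera(n),cv2.COLOR_RGB2BGR); c=cam(n)
    im=cv2.resize(im,None,fx=s,fy=s,interpolation=cv2.INTER_CUBIC)
    for L,col in (([P(u,v,.092) for u,v in ((.085,.028),(.085,-.028),(-.085,-.028),(-.085,.028))],(0,255,0)),(W(.158),(0,255,255)),([P(u,v,.054) for u,v in ((.12,.028),(.12,-.028),(-.12,-.028),(-.12,.028))],(255,0,255))):
        p=((proj(c,L)+.5)*s).astype(np.int32); cv2.polylines(im,[p],True,col,1)
    ims.append(im[r*s:r*s+450,q*s:][:, :600][:, :400 if n=="wrist" else 600])
    w=ims[-1]; cv2.imwrite(f"pics/end_{n}.png",w)
a,b=ims; a=a[:, :400+100]; h=min(a.shape[0],b.shape[0]); cv2.imwrite("pics/end.png",cv2.resize(np.hstack([a[:h],b[:h]]),None,fx=.88,fy=.88))
s=status.read_state(); print(s["t"],s["ft_force"],s["eef_pos"])
```

```text
39.125 [-0.48932242  0.67899895  1.21452564] [0.50813165 0.14027649 0.26558175]
```

Run:
```python
from chk import *
A=.361
def toR(x): 
    d=np.array(x[:2])-[.4212,.3138]; return np.round([d@[np.cos(A),np.sin(A)]*1e3,d@[-np.sin(A),np.cos(A)]*1e3],1), round(x[2]-A,3)
for n in("scene","wrist","top"):
    im=optics.camera(n); c=cam(n)
    for q,k,zb in(("weight_grip","weight",.092),("short_slab_mid","short",.07)):
        for r in spotter.regions_of(q,n)[:1]:
            m=r["mask"].astype(float)
            x,e=fit(k,(.4212,.3138,A),[(c,m)],zb=zb); print(n,q,round(r["conf"],2),np.round(r["bbox"]),*toR(x),round(e,3))
    print(np.round(proj(c,[P(0,0,.158),P(0,0,.125)])).tolist())
    f=im.astype(float); d=(f[...,2]<1.5*f[...,0]+8)&(f[...,0]<1.35*f[...,2]+8)
    l=cv2.connectedComponents(d.astype(np.uint8))[1]; u=proj(c,[P(0,0,.125)])[0].astype(int); i=l[u[1],u[0]]
    if i:
        x,e=fit("weight",(.4212,.3138,A),[(c,(l==i).astype(float))],zb=.092); print(n,"weight by colour",toR(x)[0],round(e,3),(l==i).sum())
    for b in("lacquer_tin","spray_gun","sanding_block"):
        for r in spotter.regions_of(b,n)[:1]: print(n,b,round(r["conf"],2),np.round(r["bbox"]))
```

```text
scene weight_grip 0.52 [314.  96.  19.  20.] [-2.5  3.7] 0.32 0.081
scene short_slab_mid 0.84 [314. 106.  59.  32.] [6.4 1.8] 0.023 0.338
[[314.0, 86.0], [313.0, 94.0]]
scene weight by colour [-1.3  4.8] 0.085 310
scene lacquer_tin 0.71 [394. 136.  38.  39.]
scene spray_gun 0.65 [122. 297.  70.  75.]
scene sanding_block 0.59 [312. 260.  48.  46.]
wrist weight_grip 0.86 [467. 154.  89.  62.] [-2.1  1.2] -0.217 0.03
wrist short_slab_mid 0.67 [454. 148. 104. 175.] [0.9 1.1] -0.002 0.273
[[508.0, 170.0], [477.0, 161.0]]
wrist weight by colour [-1.8  2. ] 0.045 4261
wrist lacquer_tin 0.48 [428. 337.  13.  16.]
wrist spray_gun 0.46 [426. 206.  98.  16.]
wrist sanding_block 0.91 [ 87. 321.  69.  75.]
top weight_grip 0.55 [108. 177.  45.  34.] [0. 0.] -0.3 1.0
top short_slab_mid 0.65 [151. 249.  37.  51.] [ 1.  -3.5] 0.533 0.861
[[143.0, 253.0], [146.0, 252.0]]
top lacquer_tin 0.65 [141. 254.   6.  11.]
top spray_gun 0.94 [406. 156.  48.  55.]
top sanding_block 0.77 [251. 123.  31.  22.]
```

```bash
python3 -c "
from h import *
print(bot.hand_in(), status.read_state()['t'])"
```

```text
the job is handed in; nothing more can be done
the job is handed in; nothing more can be done
```

I built the drying stack on the rack and handed it in at about 40 s of the 141 s allowed; the hand-in gives no verdict. The order was long slab, a stick over each bearer, short slab, then the weight upright on top.

**Positions in the rack frame** (all inside the limits):

| Part | When checked | Result |
|---|---|---|
| Long slab | Wrist picture before the short slab went on | within about 2 mm of centre |
| Sticks | Same picture | x about -56 and +62 mm, up to about 8 mm off endwise |
| Short slab | After the weight was down, wrist fit | about (1, 1) mm, angle error about 0 |
| Weight | After the weight was down, wrist fit | about (-2, 1) mm, upright |

- **Height:** I judged seating from the contact force when setting down the slabs and weight, and from the pictures. I did not measure it separately.
- **Bystanders:** The scene camera finds the tin, spray gun and sanding block within about 2 pixels of where they started. The arm stayed clear of all three.
- **Disagreements:**
  - The top and scene cameras differed by 4–5 mm in y; I relied on the wrist camera.
  - The scene camera puts the short slab about 6 mm off along x, but that was a poor fit because the weight hides part of it.
  - The top camera's final checks on the weight and short slab failed, with the tin or other things mistaken for the parts.
- **Not seen:** The viewer's 16-picture limit kept me from looking at the last overlay picture, so the final check is by fitted numbers only.

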